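# Set two rollers at the top of the inclined track

### The job

Get the rolling race ready: with a fingertip placed low behind it, slowly push each of the two rollers up its own gutter of the inclined track, over the crest and into the seat against the stop plate at the top, so that both stay there and do not roll back. Only push them - do not flick, pinch, press hard or pick them up - and leave the other things on the table where they are.

Things in the scene. Friction and masses are not known exactly. Their poses are not given: they have to be found in the camera images.
- incline: Inclined track, fixed to the table: plywood base 130 x 294 x 8 mm with two parallel aluminium gutters. Origin at table height under its middle; x across the gutters, y along them uphill, z up. Gutter centrelines at x = -27 and +27 mm; each is 50 mm wide between side rails 4 mm thick only 9 mm higher than the gutter floor. All heights below are above the table.
- lip (a point): Low end of the gutter floor, midway between the gutters (track frame 0, -115, 16 mm; axes as the track's). Here a lip 8 mm higher than the floor and 6 mm thick (y = -121 to -115 mm, its top at 24 mm) keeps the rollers from rolling off. The track's base ends at y = -138 mm.
- slope (a point): Point on the floor at the crest, midway between the gutters (track frame 0, 85, 41 mm). Its y axis runs uphill along the floor, which climbs at 7 degrees from the lip to this crest; z is square to that floor. A roller left with its centre before the crest rolls back to the lip.
- stop (a point): Foot of the stop plate's face, midway between the gutters (track frame 0, 140, 32 mm; axes as the track's). The plate's top is at 75 mm. From the crest the floor falls at 9 degrees to this plate: a roller whose centre is past the crest rolls by itself against the plate and stays in this seat.
- solid_roller: Plain polished (slippery) steel cylinder, 60 mm diameter, 45 mm long, 0.25 to 0.49 kg, flat ends, lying across either gutter. Origin at its centre, x along its axis; it turns about x as it rolls. At the start it rests on the lip, centre at y = -94 mm, 49 mm high; in the seat its centre is at y = +110 mm, 67 mm high (track frame). Pushed above its centre height it wedges.
- rim_roller: Polished (slippery) steel roller of the same outside size (60 mm diameter, 45 mm long, 0.18 to 0.35 kg) with deeply recessed ends that leave a 6 mm rim, in the other gutter. Origin at its centre, x along its axis. Start and seat positions along the gutter as for the solid roller.
- mass_100: Bystander: flat brass slotted mass, 38 mm across, 11 mm high, lying beside the track on its -x side. Origin under its centre.
- battery_9v: Bystander: 9 V block battery standing upright, 18 x 27 x 47 mm, beside the track on its -x side. Origin under its centre.
- eraser: Bystander: eraser, 19 x 42 x 12 mm, lying behind the stop plate at the high end. Origin under its centre.
There are look-alikes about, which are no part of the job. What is shaped like the solid_roller but blue or red is not meant. What is shaped like the rim_roller but yellow is not meant.

How it is judged:
By the outcome, as a careful person would: the job done as asked, in the order asked, and still so for the second after the job is handed in, with the robot touching nothing.
It also fails if it takes over 58 s, if anything falls off the work surface, if the arm or the gripper's body presses on something with over 40 N, if the wrist force passes 120 N, or if a joint passes its speed limit or range.

### The arm

A 6-joint arm with a two-finger parallel gripper is mounted at the origin on a cart in front of the work surface, level with it; the furniture and walls round the work are solid. World frame = base frame: x ahead of the robot, y to its left, z up, the work surface at z = 0. Lengths are in m, angles in degrees, forces in N, time in s.
With the tool pointing down it reaches from about 0.25 to 0.725 m from the base axis. Payload 9.7 kg.
Tool frame: the origin (TCP) lies midway between the tips of the shut fingers; the grasp point (between the pads) lies 19 mm behind it; z points along the fingers, y is the direction in which the jaws open and shut (so a half turn about z gives the same grasp; the last joint's range is limited). The gripper opens to 85 mm and grips with 20 to 120 N. Pads are 22 mm wide; open, the fingers measure 114 mm over their backs; the gripper's body (76 mm by 85 mm) begins 54 mm behind the grasp point. The pads swing forward as they close: fully open they stand 13 mm farther back than shut.
Start: joints at [68.354, 4.979, 10.078, 95.1, 0, 90], TCP at [0.203, 0.511, 0.231] pointing down, gripper open.
Joint ranges: [-179.16, 179.16], [-48.56, 103.87], [-65.8, 70.77], [-126.05, 130.52], [-82.76, 87.17], [-180, 180]. Speed limits (degrees/s): [127.2, 127.2, 147.25, 180, 180, 180].

### API

Orientations are given as [roll, pitch, yaw] about the fixed x, y, z axes, in that order (R = Rz(yaw) Ry(pitch) Rx(roll)).
In Python, from workcell import bot, camera, recognise gives the robot as it stands. The module is installed in compiled form; this text tells all that it offers.
- The arm moves only by the tool apply_moves, never from a script. Its argument "targets" is one flat list of numbers, 7 for each row, row after row: the shift along the world's x, y, z in units of 30 mm (1.0 is 30 mm), then the turn, a rotation vector about the world's x, y, z in units of 6 degrees (1.0 is 6 degrees), then the opening, from 0 (shut) to 1 (fully open). A call has 1 to 5 rows; each row is the pose to reach, as a shift and turn from the pose commanded when the call began; what a row does not reach only later rows make up. A row lasts 1/10 s, in which the tool goes at most 50 mm and 8.59 degrees, less where a joint would pass 70% of its speed; a pose out of reach is approached as far as the arm can. A call with a gripper value outside its range is refused whole. The fingers move at their own pace and stop on an object; "newtons" is the grip in N (left out, the last holds). Time passes only in rows, so rows that repeat a pose let the fingers close. It gives the time, the measured TCP pose, the force and the opening at its end, in the units of the state.
- bot.get_obs(): the state, without advancing time (a new reading comes with each control period).
- camera(name): name is "scene" or "top"; returns a dict with "img" (420x560x3 uint8, red, green, blue), "intrinsics" (3x3 intrinsics, pixels), "origin" and "rotation" of the camera in the world. Camera axes: x right, y up, looking along -z (the intrinsics and any distortion apply to the point x, -y, -z); pixel columns grow to the right and rows downward; lengths in m; the calibration is good to about 2 mm. A picture is of the moment at which its call begins. There is no depth.
- bot.job_done(): hands the job in, once; it reports no verdict.
Trained networks look in the newest picture that a camera, given by its name, has taken for a name from the list of things; names that differ only in an ending like _2 or _b are one class to them, and where a whole thing is asked for, a point or a joint stands for the part that bears it (a point fixed in the world has none). Each returns a list of dicts, best first, with "conf" (0 to 1); they miss things now and then, are a little off and sometimes report something else, mostly with a low value. They report only what shows in the picture. A call takes as long as a camera call. They do not tell look-alikes from the thing itself.
- recognise(query, camera): "box" ([left, top, right, bottom] in pixels, round what is visible of it).
The state is a dict: "time": time; "q": joint angles; "qd": joint speeds; "joint_efforts": joint torques, N m; "ee_pos": TCP position; "tcp_rot": TCP orientation; "wrist_force": force on the tool from outside, world axes, zero at the start; "torque": the same for the moment, N m; "opening": finger opening in m.
Only numpy, scipy, OpenCV 4.12 (cv2) and the standard library are available. Lean on these libraries where they do the work, as an engineer would, in place of code of your own. Each camera call takes 0.05 s, during which the arm holds its last target.

## Working session

There is one attempt and no reset: what is moved stays moved. The work goes in short steps, Python scripts to look and compute and a tool call to move; the robot and the scene stay as the last step left them, time stands still between calls to the robot, and variables do not carry over. Pictures are saved under pics/ and viewed, and the job is handed in when it is done.

Besides the shell and the picture viewer there is one more tool, called after "Call:" as a command line: name --argument value ..., lists and objects as JSON in quotes. apply_moves: Moves the arm, as the interface text tells. Its arguments: {"type":"object","properties":{"targets":{"type":"array"},"newtons":{"type":"number"}},"required":["targets"]}

```bash
mkdir -p pics
python3 - <<'E'
from workcell import bot,camera,recognise
import cv2,numpy as np
o=bot.get_obs(); print({k:np.round(v,3) for k,v in o.items()})
for n in("scene","top"):
    c=camera(n); cv2.imwrite(f"pics/{n}0.png",c["img"][:,:,::-1]); print(n,c["intrinsics"],c["origin"],c["rotation"],[k for k in c])
    for q in ["incline","solid_roller","rim_roller","mass_100","battery_9v","eraser"]:
        print(q,[(np.round(d["box"]),round(d["conf"],2)) for d in recognise(q,n)])
E
```

```text
{'time': np.float64(0.0), 'q': array([6.8355e+01, 5.0110e+00, 1.0034e+01, 9.5101e+01, 2.0000e-03,
       9.0001e+01]), 'qd': array([ 0.044, -0.048,  0.062, -0.075, -0.021, -0.012]), 'joint_efforts': array([-3.0000e-03, -5.2039e+01,  4.6480e+01,  1.6000e-02, -0.0000e+00,
        0.0000e+00]), 'ee_pos': array([0.203, 0.511, 0.231]), 'tcp_rot': array([-1.79922e+02, -2.00000e-03,  1.58354e+02]), 'wrist_force': array([ 0.094, -0.143,  0.945]), 'torque': array([-0.015,  0.001, -0.069]), 'opening': np.float64(0.085)}
scene [[410.0120264    0.         277.72216879]
 [  0.         410.0120264  214.63880892]
 [  0.           0.           1.        ]] [ 0.08717682 -0.79492269  0.81322421] [ 48.74611813  -0.19081399 -31.02735722] ['img', 'intrinsics', 'origin', 'rotation']
incline [(array([223., 180., 332., 266.]), 0.71), (array([306., 214., 327., 236.]), 0.45)]
solid_roller [(array([348., 249., 373., 276.]), 0.97), (array([314., 268., 343., 297.]), 0.91)]
rim_roller [(array([369., 275., 399., 309.]), 0.94), (array([287., 221., 315., 250.]), 0.93)]
mass_100 [(array([224., 236., 239., 244.]), 0.4
[... 173 characters left out ...]
261.]), 0.21)]
top [[416.32316859   0.         284.34917519]
 [  0.         416.32316859 212.12926272]
 [  0.           0.           1.        ]] [ 0.36965549 -0.07280076  0.9716827 ] [  9.27092289  -0.46864445 -89.03818726] ['img', 'intrinsics', 'origin', 'rotation']
incline [(array([203., 174., 333., 256.]), 0.69)]
solid_roller [(array([366., 200., 399., 229.]), 0.88), (array([294., 164., 326., 193.]), 0.83), (array([364., 150., 393., 180.]), 0.73)]
rim_roller [(array([302., 186., 335., 217.]), 0.75), (array([408., 159., 441., 189.]), 0.68)]
mass_100 [(array([254., 259., 271., 274.]), 0.5)]
battery_9v [(array([296., 244., 309., 254.]), 0.68)]
eraser [(array([188., 249., 202., 266.]), 0.7)]
```

Run:
```python
import cv2
for n,(l,t,r,b) in (("scene",(190,160,410,320)),("top",(170,130,450,290))):
    i=cv2.imread(f"pics/{n}0.png")[t:b,l:r]; cv2.imwrite(f"pics/{n}0c.png",cv2.resize(i,None,fx=2.8 if n=="top" else 3.5,fy=2.8 if n=="top" else 3.5,interpolation=cv2.INTER_CUBIC))
```

```text
(no output)
```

View pics/scene0c.png

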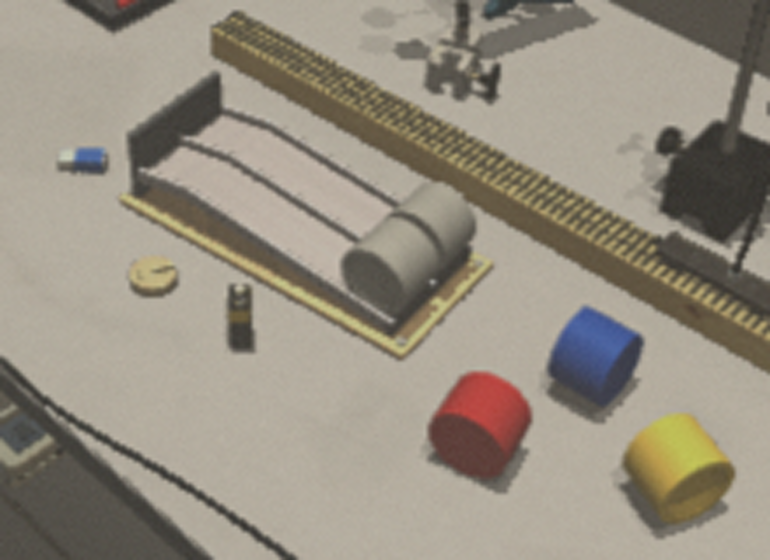

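View pics/top0c.png

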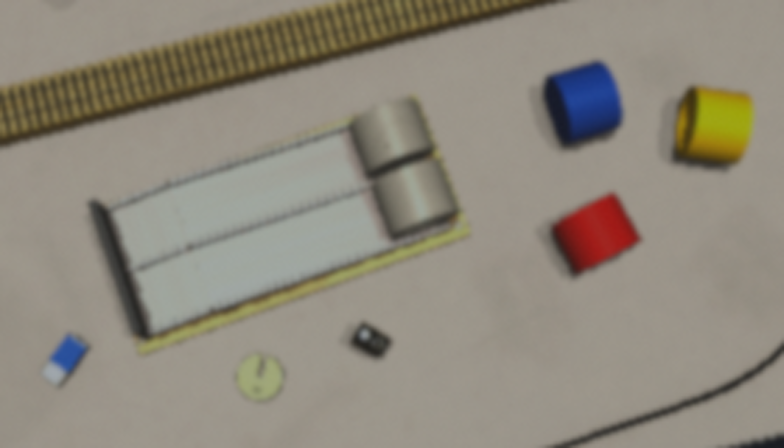

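View pics/top0.png

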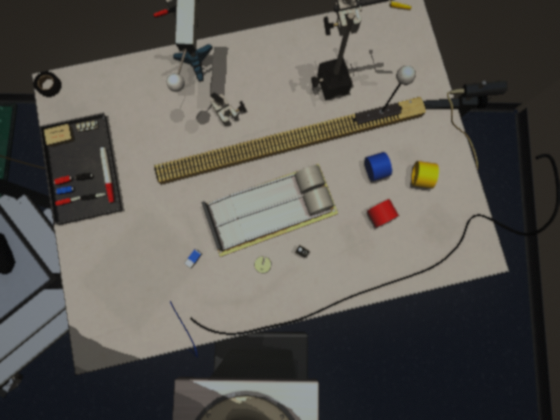

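View pics/scene0.png

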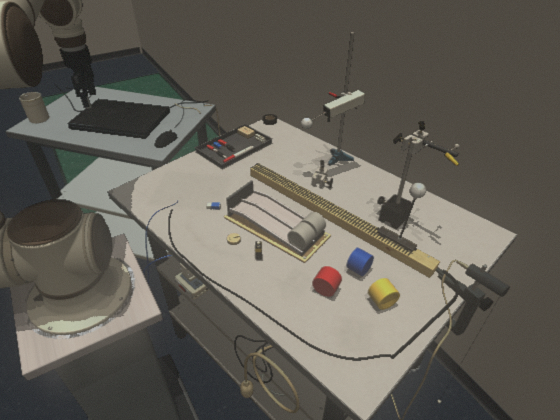

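The top crop shows the two grey steel rollers side by side at the low (right) end of the track, around px (310,177) and (318,200). The red, blue and yellow look-alikes lie loose to the right at (383,213), (378,166) and (425,174) and are not meant. The grey rollers fit because they lie in the gutters on the lip. Next I'll fit the track pose.

```bash
cat > h.py <<'E'
import numpy as np,cv2
from scipy.spatial.transform import Rotation as R
from scipy.optimize import least_squares
CAM={}
def setcam(n,c): CAM[n]=(c["intrinsics"],np.array(c["origin"]),R.from_euler("xyz",c["rotation"],degrees=True))
def proj(n,P):
    K,o,r=CAM[n]; p=r.inv().apply(np.atleast_2d(P)-o); p=p*[1,-1,-1]; u=p@np.array(K).T; return u[:,:2]/u[:,2:]
def T(pose,P):
    x,y,a=pose; P=np.atleast_2d(P); c,s=np.cos(a),np.sin(a)
    return np.c_[x+c*P[:,0]-s*P[:,1],y+s*P[:,0]+c*P[:,1],P[:,2]]
E
python3 - <<'E'
from h import *
from workcell import camera
ims={}
for n in("scene","top"):
    c=camera(n); setcam(n,c); ims[n]=c["img"][:,:,::-1]
m=1e-3
C=np.array([[-65,-138,8],[-65,156,8],[65,-138,8]])*m
px={"top":np.array([[336.4,211.4],[220,255.7],[318.6,163.9]]),"scene":np.array([[304.9,261.4],[224.9,216.9],[330.3,234.9]])}
f=lambda p:np.concatenate([(proj(n,T(p,C))-px[n]).ravel() for n in px])
best=None
for n in [["top"],["scene"],["top","scene"]]:
    f=lambda p:np.concatenate([(proj(k,T(p,C))-px[k]).ravel() for k in n])
    s=least_squares(f,[.4,0,.1]); print(n,s.x[:2],np.degrees(s.x[2]),np.round(s.fun,1))
pose=s.x; np.save("pose.npy",pose)
# overlay
for n,(l,t,r,b),k in (("scene",(210,170,350,280),5.5),("top",(195,150,345,262),5.3)):
    i=cv2.resize(np.ascontiguousarray(ims[n][t:b,l:r]),None,fx=k,fy=k,interpolation=cv2.INTER_CUBIC)
    def L(P,col):
        q=(proj(n,T(pose,np.array(P)*m))-[l,t]+.5)*k
        cv2.polylines(i,[q.astype(int)],False,col,1)
    L([[-65,-138,8],[-65,156,8],[65,156,8],[65,-138,8],[-65,-138,8]],(0,0,255))
    L([[-56,140,75],[56,140,75]],(0,255,0))
    for x in(-54,0,54): L([[x,-115,25],[x,85,50],[x,140,41]],(255,0,0))
    for x in(-27,27):
        th=np.linspace(0,6.3,40)
        for e in(-22.5,22.5): L(np.c_[0*th+x+e,-94+30*np.cos(th),49+30*np.sin(th)],(255,0,255))
    cv2.imwrite(f"pics/ov_{n}.png",i)
E
```

```text
['top'] [ 0.53896731 -0.05149289] 21.192636021021983 [ 1.5  1.2 -0.9  0.3 -0.6 -1.6]
['scene'] [ 0.53828815 -0.05562925] 20.994935025642636 [ 0.   0.4 -1.2 -0.8  1.1 -0.1]
['top', 'scene'] [ 0.53901021 -0.05271368] 21.115642015791195 [ 2.   1.3 -0.4  0.2  0.  -1.6 -0.3 -0.4 -1.5 -1.3  0.7 -0.9]
```

View pics/ov_top.png

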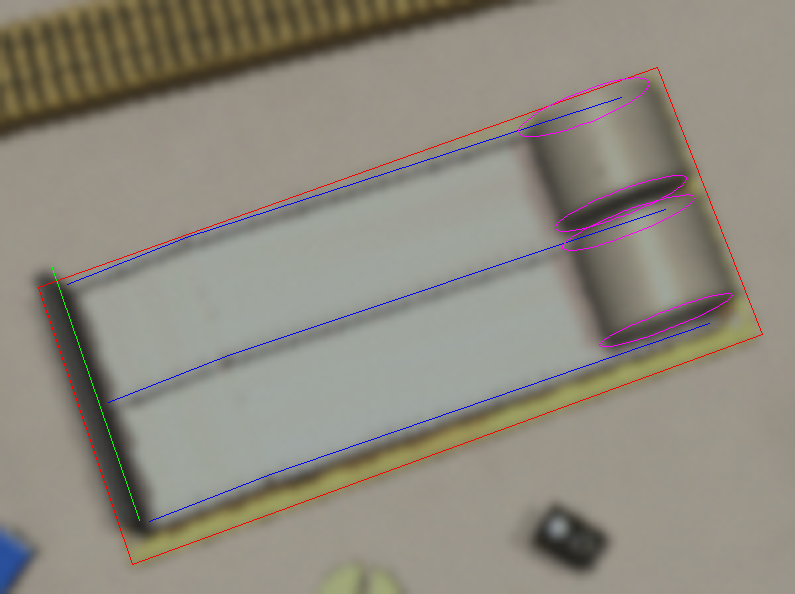

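View pics/ov_scene.png

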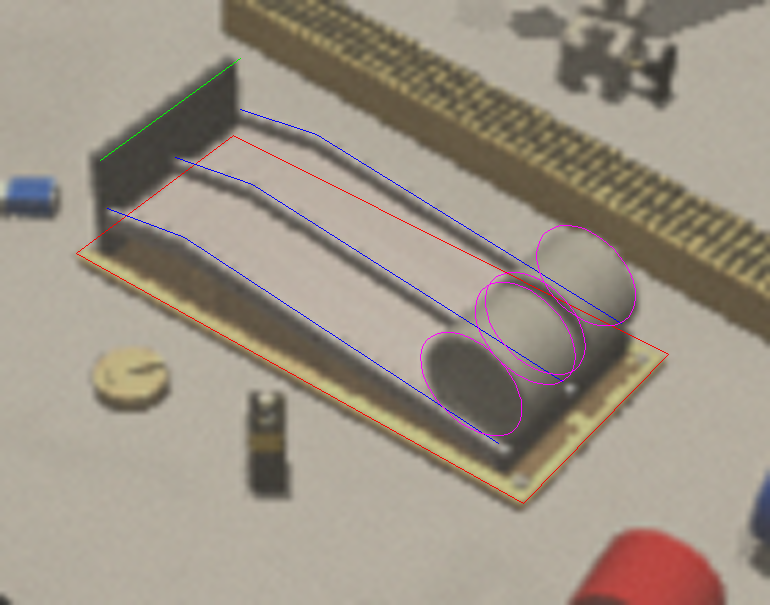

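Run:
```python
import cv2
for n,(l,t,r,b),k,nm in (("scene",(215,175,285,227),11,"a"),("scene",(275,210,345,262),11,"b"),("top",(200,195,270,250),11,"a"),("top",(275,160,345,215),11,"b")):
    i=cv2.imread(f"pics/{n}0.png")[t:b,l:r]; i=cv2.resize(i,None,fx=k,fy=k,interpolation=cv2.INTER_CUBIC)
    for u in range(l,r,10): cv2.putText(i,str(u),(int((u-l+.5)*k),10),0,.4,(0,0,255)); cv2.line(i,(int((u-l+.5)*k),0),(int((u-l+.5)*k),600),(0,0,255),1) if u%10==0 or 1 else 0
    for v in range(t,b,10): cv2.putText(i,str(v),(0,int((v-t+.5)*k)),0,.4,(0,0,255)); cv2.line(i,(0,int((v-t+.5)*k)),(800,int((v-t+.5)*k)),(0,0,255),1)
    cv2.imwrite(f"pics/z_{n}_{nm}.png",i)
```

```text
(no output)
```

View pics/z_scene_a.png

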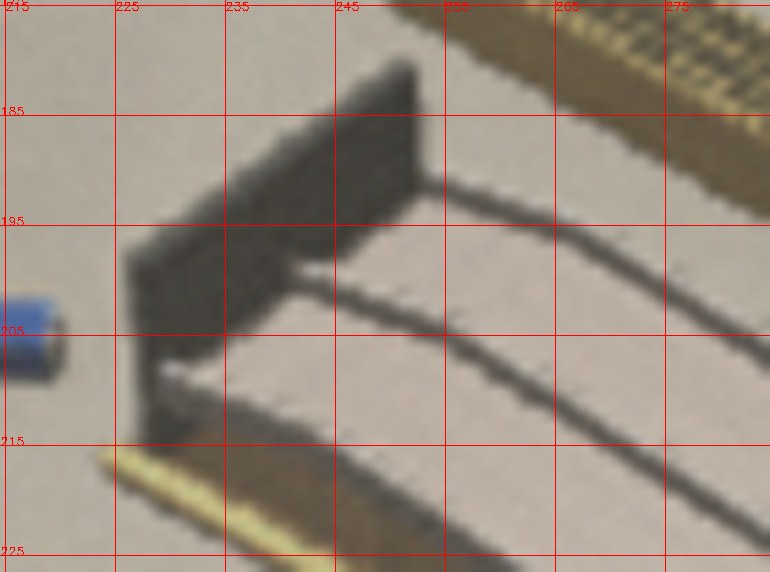

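View pics/z_scene_b.png

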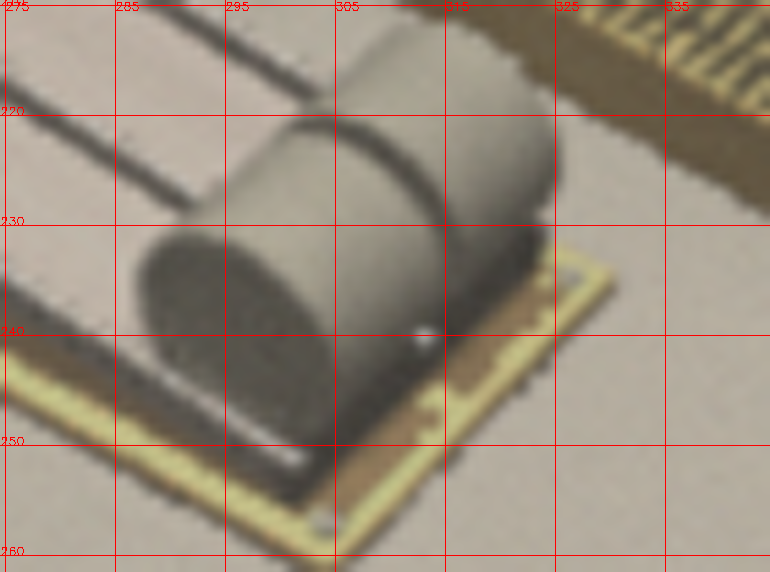

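View pics/z_top_a.png

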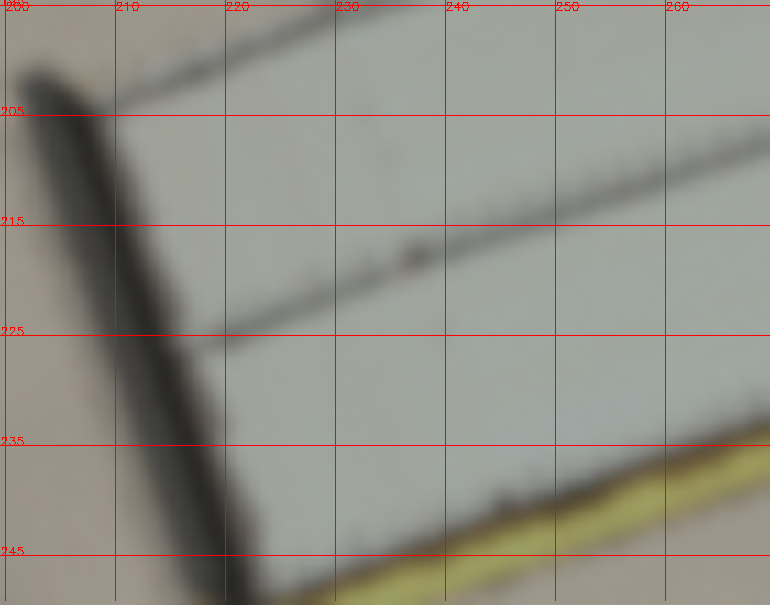

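View pics/z_top_b.png

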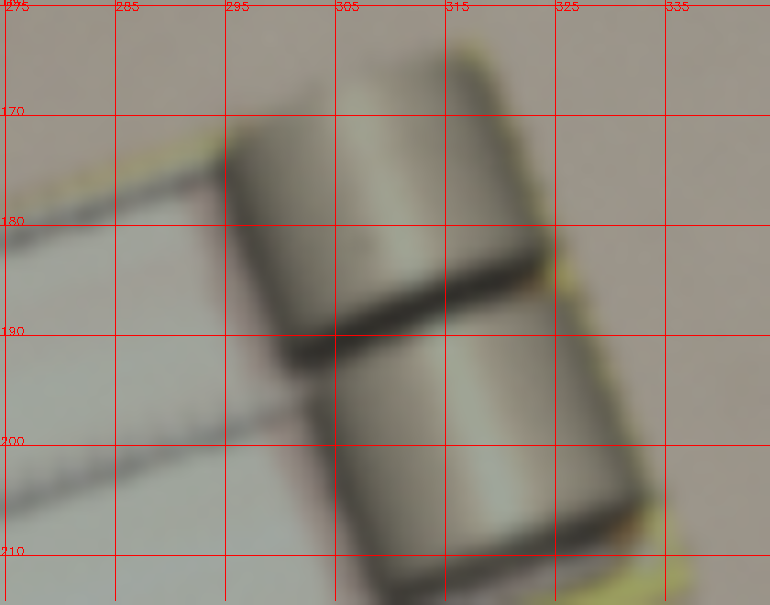

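Run:
```python
from h import *
from workcell import camera
ims={}
for n in("scene","top"):
    c=camera(n); setcam(n,c); ims[n]=c["img"][:,:,::-1]
m=1e-3
D={"scene":[((-65,-138,8),(304.6,260.5)),((-65,156,8),(223.9,216.3)),((65,-138,8),(330,234.5)),((0,85,50),(255,205)),((54,85,50),(266.3,195.8))],
"top":[((-65,-138,8),(337,211.5)),((65,-138,8),(318.5,163.5)),((0,85,50),(237.7,217.8)),((-54,85,50),(245.6,240))]}
for S in [["top"],["scene"],["top","scene"]]:
    f=lambda p:np.concatenate([(proj(k,T(p,np.array([a for a,b in D[k]])*m))-[b for a,b in D[k]]).ravel() for k in S])
    s=least_squares(f,[.5,0,.4],loss="soft_l1"); print(S,s.x[:2],np.degrees(s.x[2]),np.round(s.fun.reshape(-1,2),1).tolist())
pose=s.x; np.save("pose.npy",pose)
for n,(l,t,r,b),k in (("scene",(210,170,350,280),5.5),("top",(195,150,345,262),5.3)):
    i=cv2.resize(np.ascontiguousarray(ims[n][t:b,l:r]),None,fx=k,fy=k,interpolation=cv2.INTER_CUBIC)
    def L(P,col):
        q=(proj(n,T(pose,np.array(P)*m))-[l,t]+.5)*k
        cv2.polylines(i,[q.astype(int)],False,col,1)
    L([[-65,-138,8],[-65,156,8],[65,156,8],[65,-138,8],[-65,-138,8]],(0,0,255))
    L([[-56,140,75],[56,140,75]],(0,255,0))
    for x in(-54,0,54): L([[x,-115,25],[x,85,50],[x,140,41]],(255,0,0))
    for x in(-27,27):
        th=np.linspace(0,6.3,40)
        for e in(-22.5,22.5): L(np.c_[0*th+x+e,-94+30*np.cos(th),49+30*np.sin(th)],(255,0,255))
    cv2.imwrite(f"pics/ov2_{n}.png",i)
```

```text
['top'] [ 0.53739322 -0.05207858] 21.679866490055353 [[1.1, 1.2], [-0.6, -1.0], [-0.3, -0.2], [0.0, 0.1]]
['scene'] [ 0.53647491 -0.05484053] 21.586261517326683 [[0.1, 1.2], [-1.1, 0.3], [0.8, -0.0], [-0.1, -1.1], [0.1, -1.1]]
['top', 'scene'] [ 0.53729762 -0.05277892] 21.61423426589769 [[1.4, 1.3], [-0.3, -0.9], [0.0, -0.2], [0.3, 0.1], [-0.1, 0.6], [-1.1, -0.2], [0.6, -0.6], [-0.3, -1.6], [0.0, -1.5]]
```

View pics/ov2_top.png

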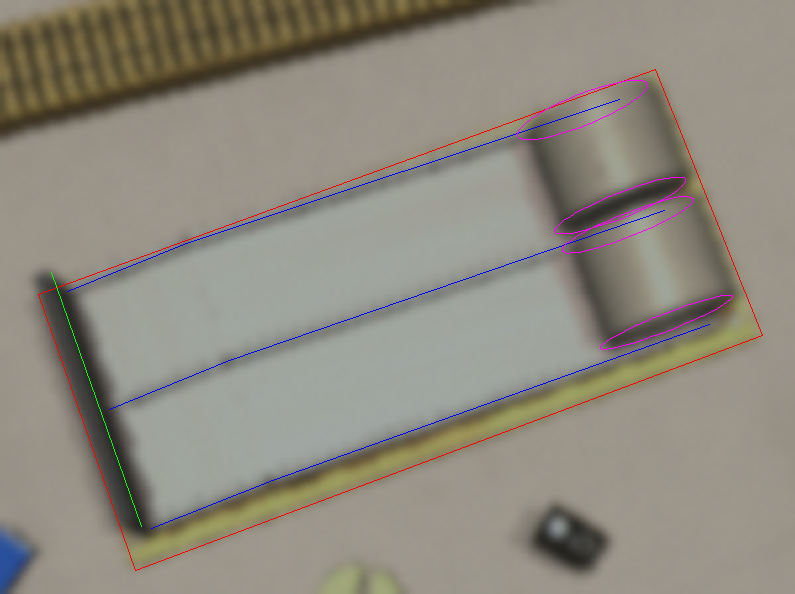

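View pics/ov2_scene.png

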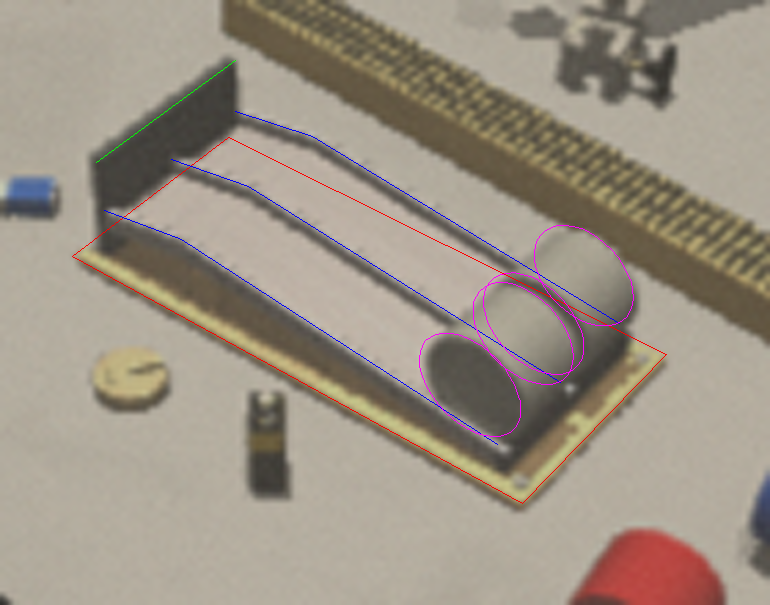

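Both views agree on the track pose to about 2 mm: origin (0.537, -0.053), yaw about 21.5°. I'll push with the shut fingers tilted 20°, tip leading uphill, so that contact stays about 10 mm below the roller centre.

```bash
cat > tgt.py <<'E'
from h import *
import sys
from workcell import bot
pose=np.array([.5372,-.0530,np.radians(21.5)])
def go(xt,yt,z,tilt=20):
    a=pose[2]; o=bot.get_obs()
    P=T(pose,np.array([[xt,yt,z]])*1e-3)[0]
    Rt=R.from_rotvec(np.radians(tilt)*np.array([np.cos(a),np.sin(a),0]))*R.from_euler("xyz",[180,0,90+np.degrees(a)],degrees=True)
    Rc=R.from_euler("xyz",o["tcp_rot"],degrees=True)
    rv=(Rt*Rc.inv()).as_rotvec(degrees=True)/6
    i=T([0,0,a],[[0,0,0]])
    d=np.array(o["ee_pos"])-[pose[0],pose[1],0]; c,s=np.cos(a),np.sin(a)
    print("t",round(float(o["time"]),2),"track tcp mm",np.round([1e3*(c*d[0]+s*d[1]),1e3*(-s*d[0]+c*d[1]),1e3*d[2]],1),"F",np.round(o["wrist_force"],2))
    print("target",np.round(P,4),"shift",np.round((P-o["ee_pos"])/.03,3),"rot",np.round(rv,2))
go(*map(float,sys.argv[1:]))
E
python3 tgt.py 27 -170 150; python3 tgt.py -27 -170 150
python3 - <<'E'
from h import *
c,s=np.cos(np.radians(21.5)),np.sin(np.radians(21.5))
print("uphill per 10mm, units",np.round(np.array([-s,c,np.tan(np.radians(7))])/3,4))
print(np.round(T([.5372,-.053,np.radians(21.5)],[[-.027,-.17,0],[.027,-.17,0]]),3))
E
```

```text
t 0.9 track tcp mm [-104.3  647.5  231.3] F [0.23 0.64 0.33]
target [ 0.6246 -0.2013  0.15  ] shift [ 14.058 -23.749  -2.71 ] rot [ 2.43  2.42 -7.73]
t 0.9 track tcp mm [-104.3  647.5  231.3] F [0.23 0.64 0.33]
target [ 0.5744 -0.2211  0.15  ] shift [ 12.383 -24.409  -2.71 ] rot [ 2.43  2.42 -7.73]
uphill per 10mm, units [-0.1222  0.3101  0.0409]
[[ 0.574 -0.221  0.   ]
 [ 0.625 -0.201  0.   ]]
```

Call:
apply_moves --targets '[1.0,-1.7,0,0,0,-1.3,0,1.7,-2.9,0,0.2,0.2,-2.0,0,2.5,-4.3,0,0.5,0.5,-3.2,0,3.3,-5.7,0,0.8,0.8,-4.4,0,4.1,-7.1,0,1.1,1.1,-5.5,0]' --newtons 30

```text
time: 1.4
ee_pos: [0.3263, 0.2967, 0.2315]
tcp_rot: [178.8, -9.2, 125.1]
wrist_force: [1.4, -0.1, 0.3]
opening: 0.0126
```

Call:
apply_moves --targets '[0.8,-1.4,0,0,0,-0.5,0,1.6,-2.8,0,0,0,-1,0,2.4,-4.2,0,0,0,-1,0,3.2,-5.6,0,0,0,-1,0,4.0,-7.0,0,0,0,-1,0]'

```text
time: 1.9
ee_pos: [0.4465, 0.0862, 0.2316]
tcp_rot: [178.8, -9.1, 119.4]
wrist_force: [0.5, 0.3, 0.0]
opening: 0.0
```

```bash
python3 tgt.py 27 -170 150
```

```text
t 1.9 track tcp mm [-33.4 162.7 231.6] F [0.52 0.34 0.  ]
target [ 0.6246 -0.2013  0.15  ] shift [ 5.937 -9.582 -2.72 ] rot [ 1.56  0.95 -1.26]
```

Call:
apply_moves --targets '[0.8,-1.3,0,0.4,0.2,-0.3,0,1.6,-2.6,0,0.8,0.5,-0.6,0,2.4,-3.9,0,1.2,0.8,-1.0,0,3.2,-5.2,0,1.56,0.95,-1.26,0,4.0,-6.5,0,1.56,0.95,-1.26,0]'

```text
time: 2.4
ee_pos: [0.5665, -0.1094, 0.2303]
tcp_rot: [-179.9, -20.2, 111.3]
wrist_force: [0.6, -0.3, 0.3]
opening: -0.0004
```

Call:
apply_moves --targets '[0.8,-1.3,0,0,0,0,0,1.6,-2.5,-0.5,0,0,0,0,1.9,-3.05,-1.5,0,0,0,0,1.9,-3.05,-2.7,0,0,0,0,1.9,-3.05,-2.7,0,0,0,0]'

```text
time: 2.9
ee_pos: [0.6212, -0.1983, 0.1439]
tcp_rot: [-179.5, -20.4, 111.3]
wrist_force: [-0.0, 0.5, -1.4]
opening: -0.0002
```

```bash
python3 tgt.py 27 -165 33
python3 - <<'E'
from workcell import camera
import cv2
for n,(l,t,r,b) in (("scene",(210,130,410,280)),("top",(270,120,430,240))):
    i=camera(n)["img"][t:b,l:r,::-1]; cv2.imwrite(f"pics/{n}1.png",cv2.resize(i,None,fx=4 if n=="scene" else 5,fy=4 if n=="scene" else 5,interpolation=cv2.INTER_CUBIC))
E
```

```text
t 2.9 track tcp mm [  24.9 -165.9  143.9] F [-0.02  0.55 -1.45]
target [ 0.6228 -0.1966  0.033 ] shift [ 0.054  0.055 -3.697] rot [-0.04 -0.1   0.01]
```

View pics/scene1.png

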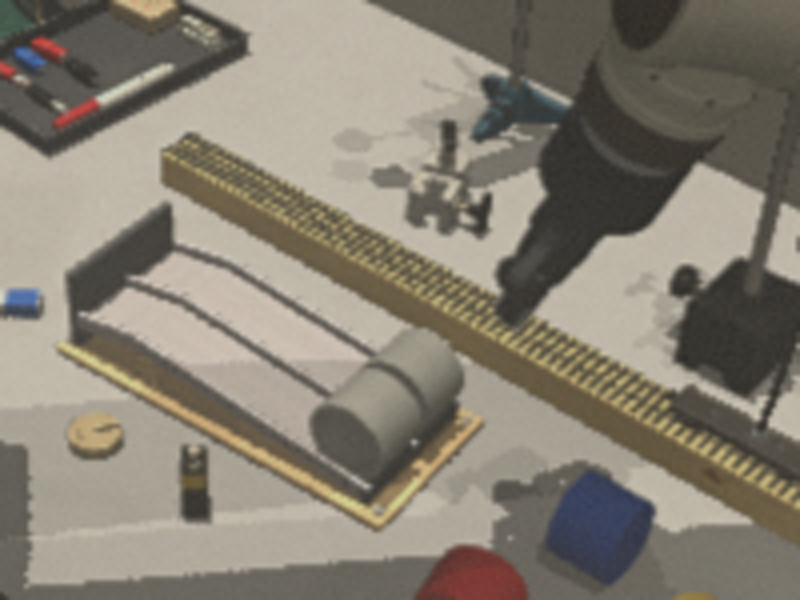

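View pics/top1.png

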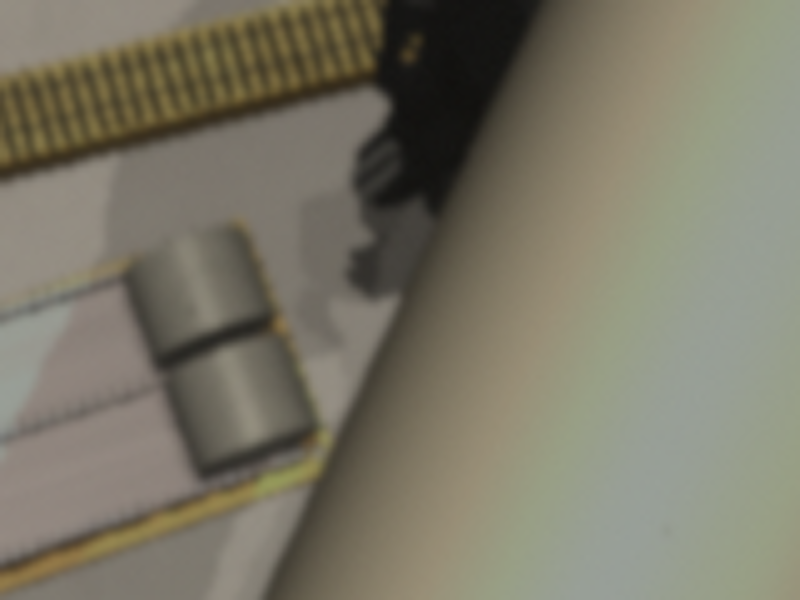

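Call:
apply_moves --targets '[0.06,0,-1.2,-0.04,-0.1,0,0,0.06,0,-2.2,-0.04,-0.1,0,0,0.06,0,-3.0,-0.04,-0.1,0,0,0.06,0,-3.6,-0.04,-0.1,0,0,0.06,0,-3.6,-0.04,-0.1,0,0]'

```text
time: 3.5
ee_pos: [0.6247, -0.1978, 0.043]
tcp_rot: [179.6, -19.6, 111.7]
wrist_force: [-0.7, 1.2, -0.2]
opening: -0.0001
```

```bash
python3 tgt.py 27 -140 33
cat > look.py <<'E'
import sys,cv2
from workcell import camera,bot
from h import *
n=sys.argv[1]; c=camera(n); setcam(n,c)
l,t,r,b=(225,175,365,280) if n=="scene" else (195,145,355,262)
k=5.5 if n=="scene" else 5
i=cv2.resize(np.ascontiguousarray(c["img"][t:b,l:r,::-1]),None,fx=k,fy=k,interpolation=cv2.INTER_CUBIC)
o=bot.get_obs(); p=(proj(n,o["ee_pos"])[0]-[l,t]+.5)*k
cv2.circle(i,tuple(p.astype(int)),4,(0,255,0),1)
cv2.imwrite(f"pics/{n}_{sys.argv[2]}.png",i); print(o["time"],p)
E
python3 look.py scene 2; python3 look.py top 2
```

```text
t 3.5 track tcp mm [  28.4 -166.8   43. ] F [-0.71  1.2  -0.18]
target [ 0.6136 -0.1734  0.033 ] shift [-0.37   0.813 -0.335] rot [ 0.04  0.09 -0.01]
3.55 [601.77452469 339.90442708]
3.6 [715.09670091 118.05941406]
```

View pics/scene_2.png

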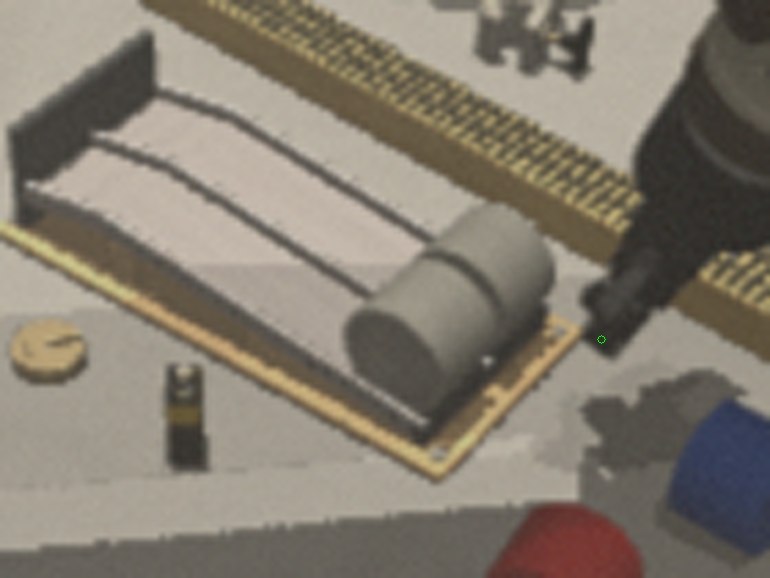

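View pics/top_2.png

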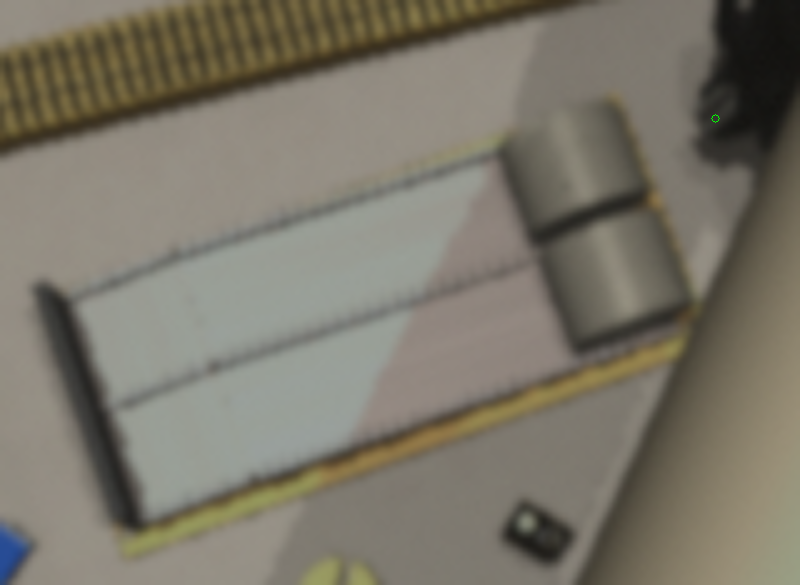

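Call:
apply_moves --targets '[-0.1,0.2,-0.3,0,0,0,0,-0.18,0.35,-0.33,0,0,0,0,-0.26,0.5,-0.33,0,0,0,0,-0.33,0.65,-0.33,0,0,0,0,-0.36,0.78,-0.33,0,0,0,0]'

```text
time: 4.1
ee_pos: [0.614, -0.1746, 0.0333]
tcp_rot: [179.5, -19.5, 111.7]
wrist_force: [0.3, -0.5, 0.5]
opening: 0.0003
```

Call:
apply_moves --targets '[-0.04,0.09,0,0,0,0,0,-0.07,0.18,0,0,0,0,0,-0.11,0.27,0.01,0,0,0,0,-0.14,0.36,0.02,0,0,0,0,-0.18,0.45,0.03,0,0,0,0]'

```text
time: 4.6
ee_pos: [0.6085, -0.1613, 0.0333]
tcp_rot: [179.6, -19.6, 111.7]
wrist_force: [0.3, -0.7, -0.1]
opening: 0.0001
```

```bash
python3 tgt.py 27 -130 33;python3 look.py scene 3; python3 look.py top 3
```

```text
t 4.6 track tcp mm [  26.6 -126.9   33.3] F [ 0.25 -0.7  -0.15]
target [ 0.61   -0.1641  0.033 ] shift [ 0.05  -0.093 -0.01 ] rot [ 0.04  0.09 -0.  ]
4.65 [527.53344886 323.32616104]
4.7 [631.65470597 159.58226828]
```

View pics/scene_3.png

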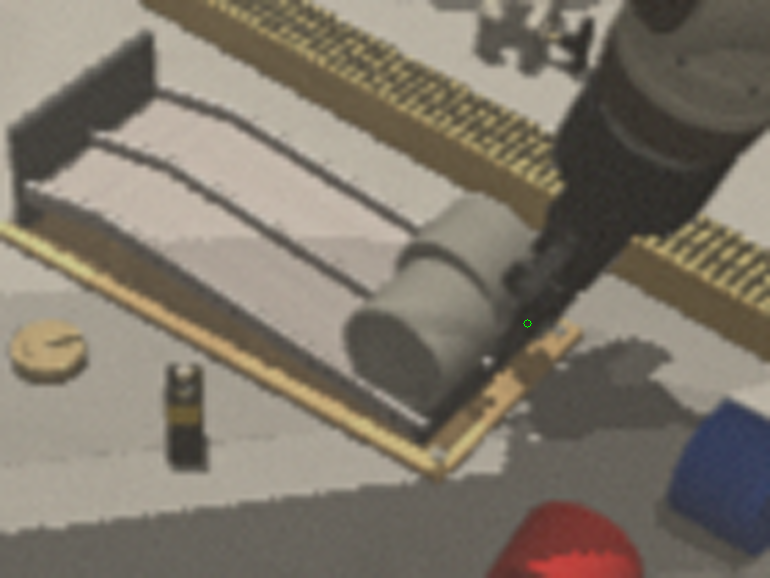

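View pics/top_3.png

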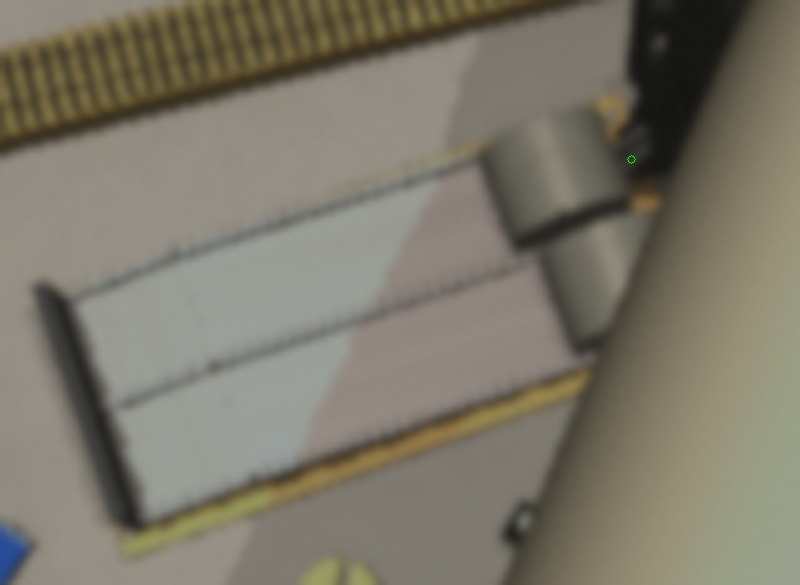

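Call:
apply_moves --targets '[-0.05,0.12,0.02,0,0,0,0,-0.1,0.25,0.03,0,0,0,0,-0.15,0.37,0.05,0,0,0,0,-0.2,0.5,0.07,0,0,0,0,-0.25,0.62,0.08,0,0,0,0]'

```text
time: 5.2
ee_pos: [0.6009, -0.1424, 0.0358]
tcp_rot: [179.6, -19.6, 111.7]
wrist_force: [0.7, -1.1, 0.3]
opening: -0.0002
```

Call:
apply_moves --targets '[-0.05,0.12,0.02,0,0,0,0,-0.1,0.25,0.03,0,0,0,0,-0.15,0.37,0.05,0,0,0,0,-0.2,0.5,0.07,0,0,0,0,-0.24,0.62,0.08,0,0,0,0]'

```text
time: 5.7
ee_pos: [0.5936, -0.1239, 0.0382]
tcp_rot: [179.6, -19.6, 111.7]
wrist_force: [0.1, 0.3, 0.3]
opening: -0.0001
```

Call:
apply_moves --targets '[-0.05,0.12,0.02,0,0,0,0,-0.1,0.25,0.03,0,0,0,0,-0.15,0.37,0.05,0,0,0,0,-0.2,0.5,0.07,0,0,0,0,-0.24,0.62,0.08,0,0,0,0]'

```text
time: 6.2
ee_pos: [0.5865, -0.1053, 0.0406]
tcp_rot: [179.6, -19.6, 111.7]
wrist_force: [0.6, -1.6, -0.5]
opening: -0.0002
```

```bash
python3 tgt.py 27 50 55;python3 look.py scene 4
```

```text
t 6.2 track tcp mm [ 26.7 -66.7  40.6] F [ 0.58 -1.65 -0.54]
target [0.544  0.0034 0.055 ] shift [-1.415  3.624  0.48 ] rot [ 0.04  0.09 -0.  ]
6.25 [429.16142621 262.73226881]
```

View pics/scene_4.png

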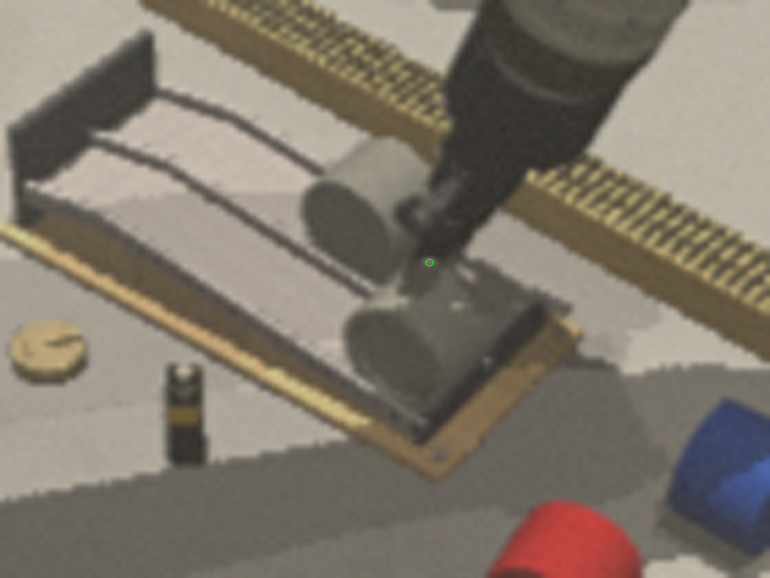

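The far roller is rolling straight in front of the finger (face at crop 345,220), and its neighbour hasn't moved. I'll continue.

Call:
apply_moves --targets '[-0.05,0.12,0.02,0,0,0,0,-0.1,0.25,0.03,0,0,0,0,-0.15,0.37,0.05,0,0,0,0,-0.2,0.5,0.07,0,0,0,0,-0.24,0.62,0.08,0,0,0,0]'

```text
time: 6.75
ee_pos: [0.5792, -0.0866, 0.043]
tcp_rot: [179.6, -19.6, 111.7]
wrist_force: [0.9, -1.0, 0.3]
opening: 0.0002
```

Call:
apply_moves --targets '[-0.05,0.12,0.02,0,0,0,0,-0.1,0.25,0.03,0,0,0,0,-0.15,0.37,0.05,0,0,0,0,-0.2,0.5,0.07,0,0,0,0,-0.24,0.62,0.08,0,0,0,0]'

```text
time: 7.25
ee_pos: [0.5721, -0.0681, 0.0454]
tcp_rot: [179.6, -19.6, 111.7]
wrist_force: [0.6, -1.1, -0.1]
opening: 0.0
```

Call:
apply_moves --targets '[-0.05,0.12,0.02,0,0,0,0,-0.1,0.25,0.03,0,0,0,0,-0.15,0.37,0.05,0,0,0,0,-0.2,0.5,0.07,0,0,0,0,-0.24,0.62,0.08,0,0,0,0]'

```text
time: 7.75
ee_pos: [0.5649, -0.0494, 0.0478]
tcp_rot: [179.6, -19.6, 111.7]
wrist_force: [1.0, -1.2, 0.1]
opening: 0.0002
```

Call:
apply_moves --targets '[-0.05,0.12,0.02,0,0,0,0,-0.1,0.25,0.03,0,0,0,0,-0.15,0.37,0.05,0,0,0,0,-0.2,0.5,0.07,0,0,0,0,-0.24,0.62,0.08,0,0,0,0]'

```text
time: 8.25
ee_pos: [0.5577, -0.0308, 0.0502]
tcp_rot: [179.6, -19.6, 111.7]
wrist_force: [-0.6, -0.6, 0.3]
opening: 0.0
```

```bash
python3 tgt.py 27 50 55;python3 look.py scene 5;python3 look.py top 5
```

```text
t 8.25 track tcp mm [27.2 13.1 50.2] F [-0.6  -0.65  0.3 ]
target [0.544  0.0034 0.055 ] shift [-0.456  1.142  0.16 ] rot [ 0.04  0.09 -0.  ]
8.3 [304.9950654 185.9145177]
8.35 [346.14633577 254.55372861]
```

View pics/scene_5.png

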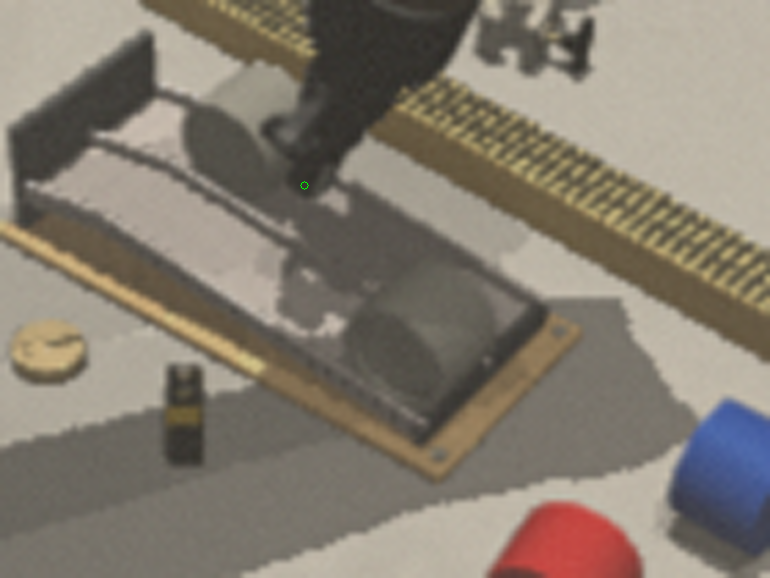

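View pics/top_5.png

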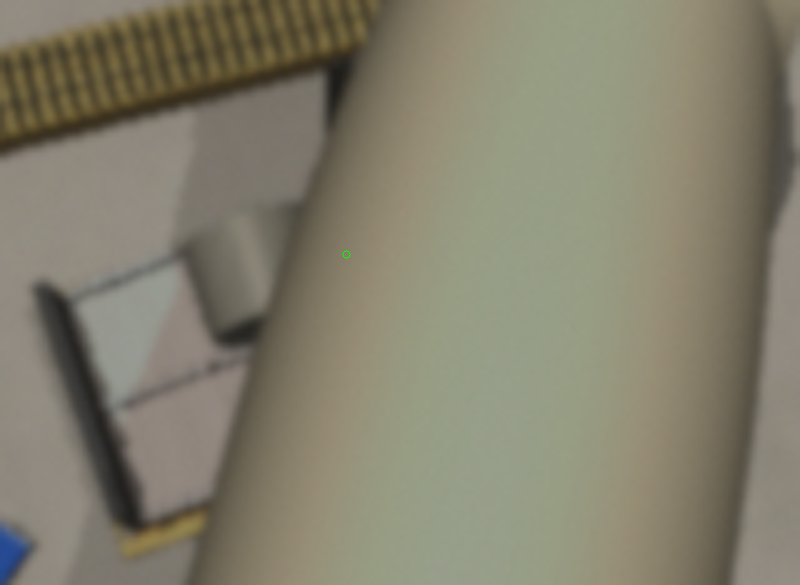

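Call:
apply_moves --targets '[-0.05,0.12,0.02,0,0,0,0,-0.1,0.25,0.03,0,0,0,0,-0.15,0.37,0.05,0,0,0,0,-0.19,0.48,0.07,0,0,0,0,-0.23,0.58,0.08,0,0,0,0]'

```text
time: 8.85
ee_pos: [0.5508, -0.0135, 0.0526]
tcp_rot: [179.6, -19.6, 111.7]
wrist_force: [1.0, -0.7, -0.0]
opening: 0.0001
```

Call:
apply_moves --targets '[-0.03,0.08,0.01,0,0,0,0,-0.06,0.16,0.02,0,0,0,0,-0.09,0.24,0.03,0,0,0,0,-0.12,0.31,0.04,0,0,0,0,-0.15,0.38,0.05,0,0,0,0]'

```text
time: 9.35
ee_pos: [0.5463, -0.0022, 0.054]
tcp_rot: [179.6, -19.6, 111.7]
wrist_force: [0.7, -0.8, 0.4]
opening: -0.0003
```

Call:
apply_moves --targets '[-0.02,0.06,0,0,0,0,0,-0.05,0.12,0,0,0,0,0,-0.07,0.18,0,0,0,0,0,-0.09,0.24,0,0,0,0,0,-0.12,0.3,0,0,0,0,0]'

```text
time: 9.85
ee_pos: [0.5427, 0.0068, 0.054]
tcp_rot: [179.6, -19.6, 111.7]
wrist_force: [-0.1, 1.0, 0.0]
opening: 0.0002
```

```bash
python3 tgt.py 27 50 55;python3 look.py scene 6;python3 look.py top 6
```

```text
t 9.85 track tcp mm [27.  53.6 54. ] F [-0.07  0.99  0.01]
target [0.544  0.0034 0.055 ] shift [ 0.042 -0.112  0.034] rot [ 0.04  0.09 -0.  ]
9.9 [244.33446067 150.5093297 ]
9.95 [261.34964571 283.98680401]
```

View pics/scene_6.png

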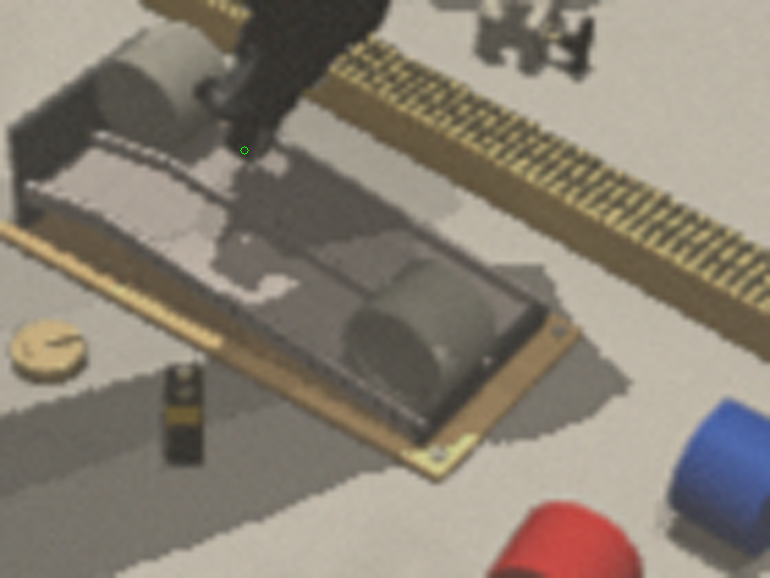

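View pics/top_6.png

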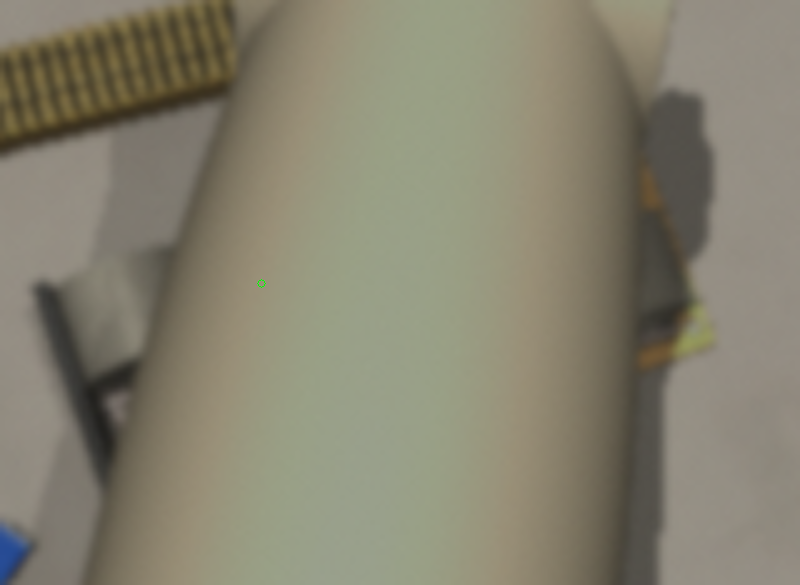

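Roller 1 (far gutter) has left the finger and lies against the stop plate; in the top view it touches the plate at crop (70,310). I'll retreat and go round to the near gutter.

Call:
apply_moves --targets '[0.2,-0.5,0,0,0,0,0,0.4,-1.0,0.4,0,0,0,0,0.4,-1.0,1.6,0,0,0,0,0.4,-1.0,2.8,0,0,0,0,0.4,-1.0,3.2,0,0,0,0]'

```text
time: 10.45
ee_pos: [0.5561, -0.0246, 0.1536]
tcp_rot: [179.3, -19.5, 111.7]
wrist_force: [-0.4, 0.4, 0.4]
opening: -0.0
```

```bash
python3 tgt.py -27 -167 150
```

```text
t 10.45 track tcp mm [ 28.   19.5 153.6] F [-0.41  0.44  0.37]
target [ 0.5733 -0.2183  0.15  ] shift [ 0.572 -6.457 -0.121] rot [0.05 0.13 0.  ]
```

Call:
apply_moves --targets '[0.12,-1.4,0,0,0,0,0,0.24,-2.8,0,0,0,0,0,0.36,-4.2,0,0,0,0,0,0.5,-5.6,0,0,0,0,0,0.57,-6.5,0,0.05,0.1,0,0]'

```text
time: 10.95
ee_pos: [0.5716, -0.2218, 0.1493]
tcp_rot: [-179.9, -20.1, 111.4]
wrist_force: [0.5, 0.4, 0.2]
opening: 0.0001
```

Call:
apply_moves --targets '[0,0,-1.2,0,0,0,0,0,0,-2.4,0,0,0,0,0,0,-3.4,0,0,0,0,0,0,-3.7,0,0,0,0,0,0,-3.7,0,0,0,0]'

```text
time: 11.45
ee_pos: [0.5711, -0.2185, 0.0377]
tcp_rot: [-179.8, -20.2, 111.4]
wrist_force: [-0.4, 0.3, 0.5]
opening: 0.0
```

```bash
python3 tgt.py -27 -140 34;python3 look.py scene 7;python3 look.py top 7
```

```text
t 11.45 track tcp mm [ -29.1 -166.4   37.7] F [-0.35  0.32  0.51]
target [ 0.5634 -0.1932  0.034 ] shift [-0.257  0.843 -0.122] rot [-0.02 -0.04  0.  ]
11.5 [536.68118259 414.17095874]
11.55 [758.99438232 234.5115685 ]
```

View pics/scene_7.png

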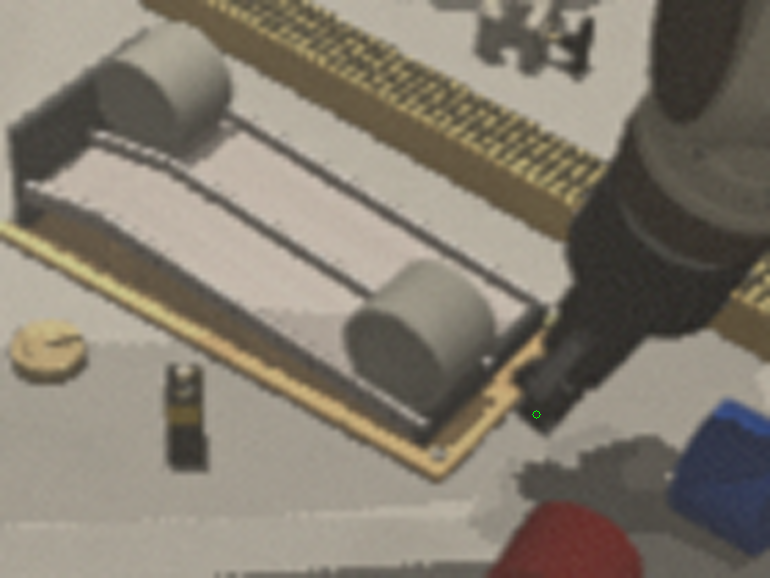

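View pics/top_7.png

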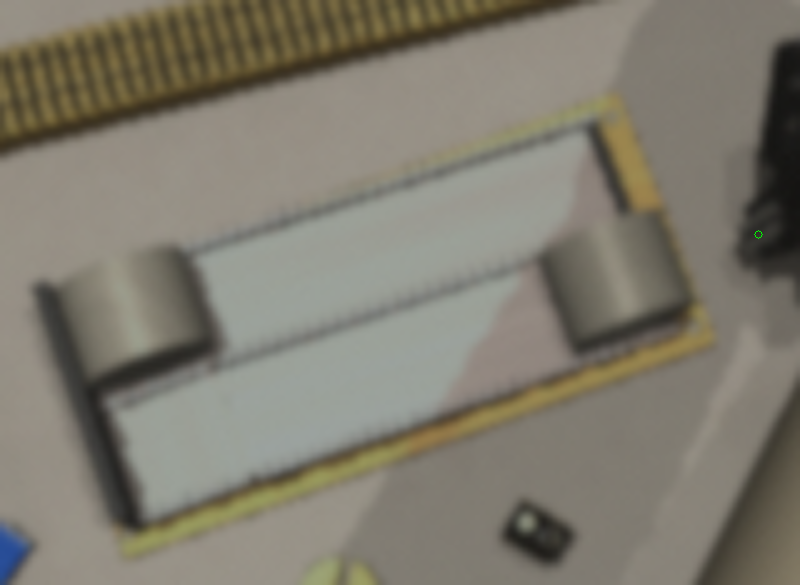

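The first roller sits firmly against the plate. Now the second (near gutter).

Call:
apply_moves --targets '[-0.02,0.2,-0.1,0,0,0,0,-0.07,0.35,-0.13,0,0,0,0,-0.12,0.5,-0.13,0,0,0,0,-0.18,0.65,-0.13,0,0,0,0,-0.24,0.78,-0.13,0,0,0,0]'

```text
time: 12.05
ee_pos: [0.5646, -0.1944, 0.0354]
tcp_rot: [-180.0, -20.1, 111.5]
wrist_force: [-0.5, -0.1, 0.2]
opening: -0.0002
```

Call:
apply_moves --targets '[-0.04,0.09,0,0,0,0,0,-0.07,0.18,0,0,0,0,0,-0.11,0.27,0.01,0,0,0,0,-0.14,0.36,0.02,0,0,0,0,-0.18,0.45,0.03,0,0,0,0]'

```text
time: 12.55
ee_pos: [0.5593, -0.1814, 0.036]
tcp_rot: [-180.0, -20.1, 111.5]
wrist_force: [0.9, -0.7, 0.2]
opening: 0.0003
```

```bash
python3 tgt.py -27 -128 33;python3 look.py scene 8
```

```text
t 12.55 track tcp mm [ -26.5 -127.6   36. ] F [ 0.89 -0.69  0.19]
target [ 0.559 -0.182  0.033] shift [-0.009 -0.019 -0.101] rot [-0.01 -0.01 -0.  ]
12.6 [469.13416325 380.28087291]
```

View pics/scene_8.png

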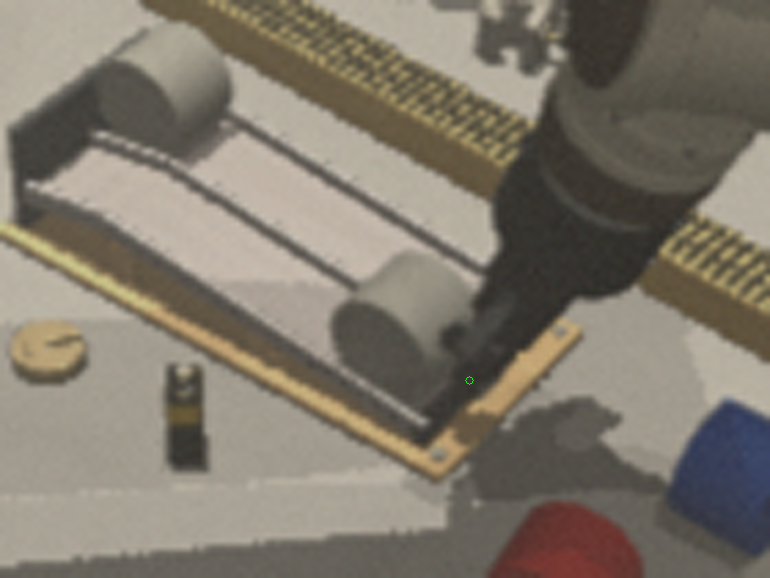

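Call:
apply_moves --targets '[-0.05,0.12,0,0,0,0,0,-0.1,0.25,0,0,0,0,0,-0.15,0.37,0,0,0,0,0,-0.2,0.5,0,0,0,0,0,-0.25,0.62,0,0,0,0,0]'

```text
time: 13.1
ee_pos: [0.5516, -0.1625, 0.036]
tcp_rot: [-180.0, -20.1, 111.5]
wrist_force: [0.2, -0.2, -0.9]
opening: 0.0001
```

Call:
apply_moves --targets '[-0.05,0.12,0.02,0,0,0,0,-0.1,0.25,0.03,0,0,0,0,-0.15,0.37,0.05,0,0,0,0,-0.2,0.5,0.07,0,0,0,0,-0.24,0.62,0.08,0,0,0,0]'

```text
time: 13.6
ee_pos: [0.5445, -0.144, 0.0385]
tcp_rot: [-180.0, -20.1, 111.5]
wrist_force: [0.0, -0.8, 0.1]
opening: 0.0002
```

Call:
apply_moves --targets '[-0.05,0.12,0.02,0,0,0,0,-0.1,0.25,0.03,0,0,0,0,-0.15,0.37,0.05,0,0,0,0,-0.2,0.5,0.07,0,0,0,0,-0.24,0.62,0.08,0,0,0,0]'

```text
time: 14.1
ee_pos: [0.5372, -0.1254, 0.0409]
tcp_rot: [-180.0, -20.1, 111.5]
wrist_force: [1.2, 0.0, -0.2]
opening: 0.0001
```

Call:
apply_moves --targets '[-0.05,0.12,0.02,0,0,0,0,-0.1,0.25,0.03,0,0,0,0,-0.15,0.37,0.05,0,0,0,0,-0.2,0.5,0.07,0,0,0,0,-0.24,0.62,0.08,0,0,0,0]'

```text
time: 14.6
ee_pos: [0.5301, -0.1068, 0.0433]
tcp_rot: [-180.0, -20.1, 111.5]
wrist_force: [-0.4, -1.1, -0.4]
opening: -0.0001
```

```bash
python3 tgt.py -27 50 55;python3 look.py scene 9
```

```text
t 14.6 track tcp mm [-26.3 -47.4  43.3] F [-0.38 -1.06 -0.44]
target [ 0.4938 -0.0164  0.055 ] shift [-1.21   3.013  0.391] rot [-0.01 -0.01 -0.  ]
14.65 [336.74247817 299.6497677 ]
```

View pics/scene_9.png

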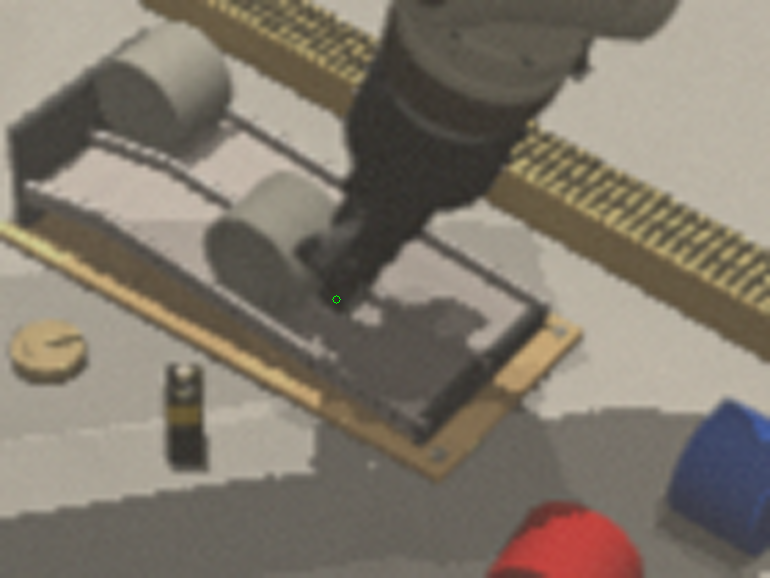

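Call:
apply_moves --targets '[-0.05,0.12,0.02,0,0,0,0,-0.1,0.25,0.03,0,0,0,0,-0.15,0.37,0.05,0,0,0,0,-0.2,0.5,0.07,0,0,0,0,-0.25,0.62,0.08,0,0,0,0]'

```text
time: 15.15
ee_pos: [0.5225, -0.0881, 0.0457]
tcp_rot: [-180.0, -20.1, 111.5]
wrist_force: [-0.5, -0.4, 0.1]
opening: 0.0
```

Call:
apply_moves --targets '[-0.05,0.12,0.02,0,0,0,0,-0.1,0.25,0.03,0,0,0,0,-0.15,0.37,0.05,0,0,0,0,-0.2,0.5,0.07,0,0,0,0,-0.25,0.62,0.08,0,0,0,0]'

```text
time: 15.65
ee_pos: [0.5151, -0.0696, 0.0481]
tcp_rot: [-180.0, -20.1, 111.5]
wrist_force: [0.8, -0.4, 0.4]
opening: 0.0
```

Call:
apply_moves --targets '[-0.05,0.12,0.02,0,0,0,0,-0.1,0.25,0.03,0,0,0,0,-0.15,0.37,0.05,0,0,0,0,-0.2,0.5,0.07,0,0,0,0,-0.24,0.62,0.08,0,0,0,0]'

```text
time: 16.15
ee_pos: [0.5079, -0.051, 0.0505]
tcp_rot: [-180.0, -20.1, 111.5]
wrist_force: [0.7, -0.5, -0.4]
opening: 0.0001
```

Call:
apply_moves --targets '[-0.05,0.12,0.02,0,0,0,0,-0.1,0.25,0.03,0,0,0,0,-0.15,0.37,0.05,0,0,0,0,-0.19,0.48,0.07,0,0,0,0,-0.23,0.58,0.08,0,0,0,0]'

```text
time: 16.65
ee_pos: [0.501, -0.0336, 0.0529]
tcp_rot: [-180.0, -20.1, 111.5]
wrist_force: [0.6, -0.4, -0.5]
opening: 0.0002
```

```bash
python3 tgt.py -27 53 54;python3 look.py scene 10
```

```text
t 16.65 track tcp mm [-26.6  31.3  52.9] F [ 0.57 -0.35 -0.49]
target [ 0.4927 -0.0136  0.054 ] shift [-0.278  0.668  0.038] rot [-0.01 -0.01 -0.  ]
16.7 [213.24574578 221.73602422]
```

View pics/scene_10.png

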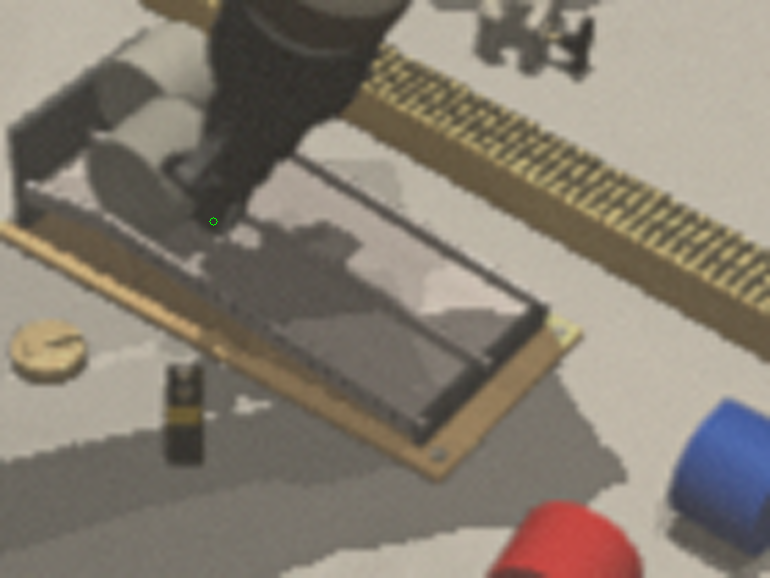

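Call:
apply_moves --targets '[-0.03,0.08,0.01,0,0,0,0,-0.06,0.16,0.02,0,0,0,0,-0.09,0.24,0.03,0,0,0,0,-0.12,0.31,0.04,0,0,0,0,-0.15,0.38,0.04,0,0,0,0]'

```text
time: 17.2
ee_pos: [0.4965, -0.0223, 0.054]
tcp_rot: [-180.0, -20.1, 111.5]
wrist_force: [0.8, -0.9, -0.7]
opening: 0.0001
```

Call:
apply_moves --targets '[-0.02,0.06,0,0,0,0,0,-0.05,0.12,0,0,0,0,0,-0.07,0.18,0,0,0,0,0,-0.1,0.25,0,0,0,0,0,-0.13,0.32,0,0,0,0,0]'

```text
time: 17.7
ee_pos: [0.4926, -0.0127, 0.0539]
tcp_rot: [-180.0, -20.1, 111.5]
wrist_force: [0.3, 0.1, 0.1]
opening: 0.0001
```

```bash
python3 tgt.py -27 53 54;python3 look.py scene 11
```

```text
t 17.7 track tcp mm [-26.8  53.9  53.9] F [0.28 0.14 0.08]
target [ 0.4927 -0.0136  0.054 ] shift [ 0.003 -0.03   0.002] rot [-0.01 -0.01 -0.  ]
17.75 [179.01581185 202.90362781]
```

View pics/scene_11.png

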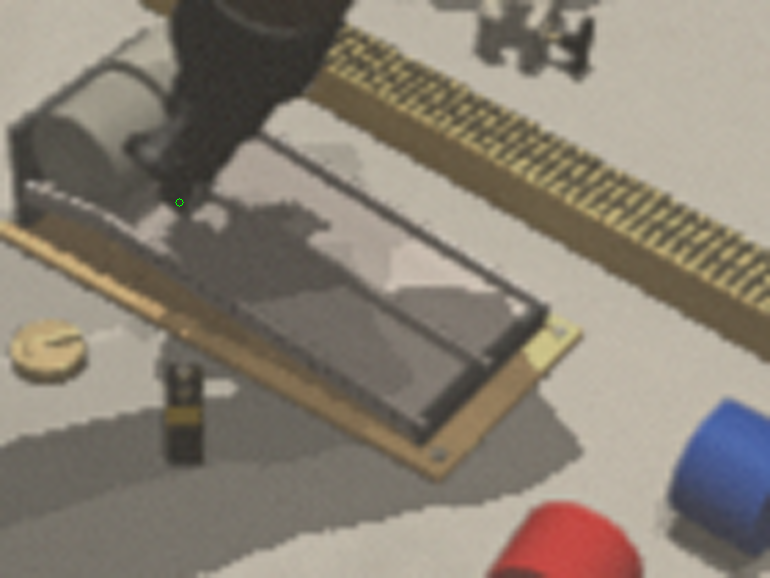

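Both rollers look seated. I'll retreat clear and check from both cameras.

Call:
apply_moves --targets '[0.2,-0.5,0,0,0,0,0,0.4,-1.0,0.4,0,0,0,0,0.4,-1.0,1.6,0,0,0,0,0.4,-1.0,2.8,0,0,0,0,0.4,-1.0,3.5,0,0,0,0]'

```text
time: 18.25
ee_pos: [0.5055, -0.044, 0.1616]
tcp_rot: [179.9, -20.0, 111.5]
wrist_force: [-0.3, -0.2, -0.4]
opening: 0.0002
```

Call:
apply_moves --targets '[0,-1.4,0,0,0,0,0,0,-2.8,0.2,0,0,0,0,0,-4.2,0.4,0,0,0,0,0,-5.6,0.4,0,0,0,0,0,-6.5,0.4,0,0,0,0]'

```text
time: 18.75
ee_pos: [0.5044, -0.2415, 0.1706]
tcp_rot: [-180.0, -20.1, 111.4]
wrist_force: [0.1, 0.5, 0.3]
opening: -0.0002
```

```bash
python3 look.py scene 12;python3 look.py top 12
```

```text
18.8 [463.44233158 294.92795934]
18.85 [870.60006294 336.40928026]
```

View pics/scene_12.png

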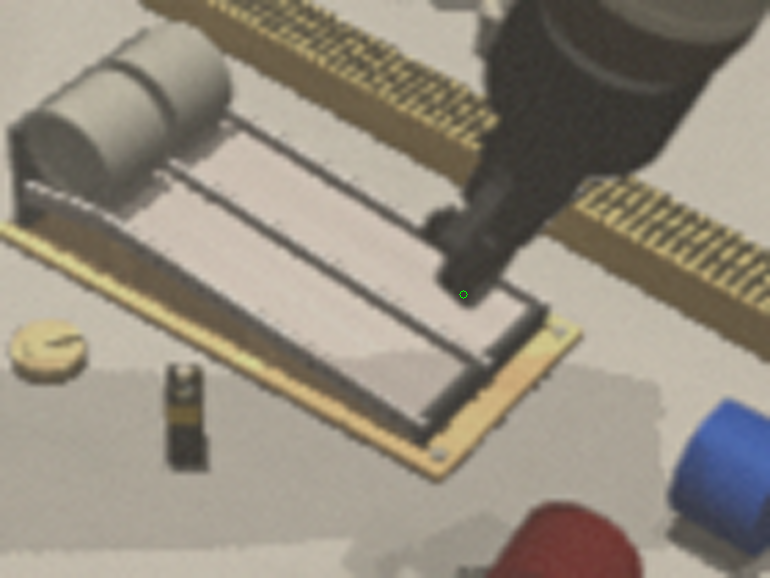

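View pics/top_12.png

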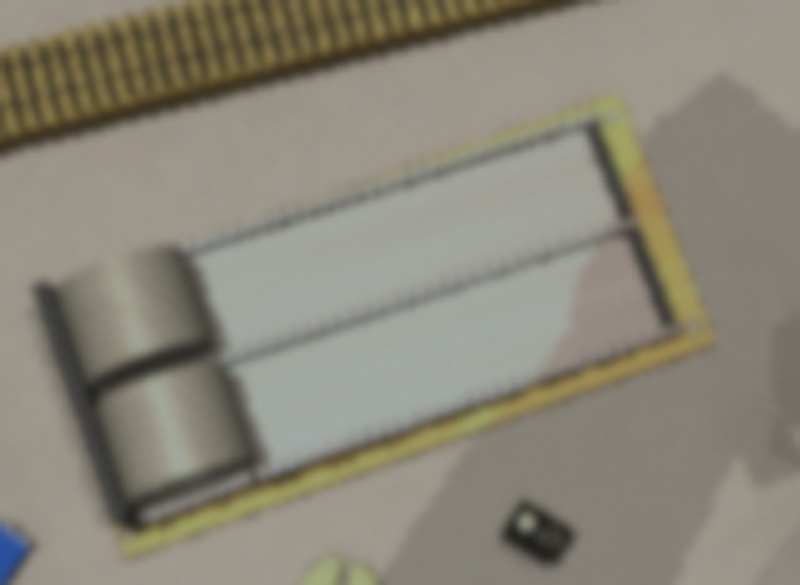

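Both rollers rest against the stop plate, at top crop (130,315) and (175,430). The arm is clear of everything and the bystanders haven't moved.

```bash
python3 -c "
from workcell import bot
print(bot.job_done())"
```

```text
the job is handed in; nothing more can be done
None
```

Both rollers are in the seat against the stop plate, and I handed the job in at about 19 s on the robot's clock. I pushed the far-gutter roller first, then the near one, at about 40 mm/s and slower over the crest. The shut fingertips were tilted 20°, so contact was about 10 mm below each roller's centre.

- **Seating:** the last pictures from both cameras, taken with the arm clear, show both rollers against the plate. The far one had not moved in the roughly 9 s since it was seated.
- **Bystanders:** the brass mass and battery look unmoved. Only the corner of the eraser nearest the track was in the final view; it hadn't moved either. I did not touch the coloured look-alikes.
- **Forces:** wrist force readings stayed under about 2 N throughout.
- **Disagreements:** the two cameras' track poses differed by up to about 3 mm. I used a position between the two; the gutters guided both rollers straight.
- **Not checked:** I never established which gutter held the solid roller and which the rim roller, since both had to be pushed. The final picture was taken before hand-in, so I didn't see the second that followed it.

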